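# Hang the vial basket on the cam lift and hold it raised

## Task

Hang the small wire basket of vials by its bail on the hook of the cam lift and let go of it. Then swing the cam lever, which springs back, up until it stands straight up, the cam's highest lift, and hold it there: finish with the gripper still holding the lever handle, and the basket hanging freely from the raised hook. Leave the beaker, bottle, timer and dish standing where they are.

Things in the scene. Friction and masses are not known exactly. Their poses are not given: they have to be found in the camera images.
- basket: square steel wire basket with four vials, loose, 0.14-0.26 kg, 76 x 76 mm, rim 42 mm high; origin: centre of underside, z up. A 6 mm wire bail in its y-z plane, 76 mm wide, peaked like a roof (centre line 83 mm up at the sides, 105 mm in the middle); open below down to the rim. On the peak a grey lifting tab, 28 mm along x, 10 mm thick along y, 106 to 148 mm up.
- basket_tab (a point): point to grip on the lifting tab, in its middle, 136 mm above the basket's underside
- basket_eye (a point): underside of the bail's peak, 102 mm above the basket's underside, 34 mm below basket_tab; comes to rest on hook_valley when the basket hangs
- stand: cam lift fixed to the bench. Origin on the bench below its guide rods; x points away from its front (the side with hook tip and handle), y to the left seen from the front, z up. Base plate x -155 to 45, y -150 to 180 mm, 10 mm thick; a drip pan, rim 20 mm high, lies under the hook; the guide rods and their bridge (176 mm high) stand at x = 0, y = 3 to 67 mm.
- hook: carriage that slides only up and down (24 mm) on the cam: cross bar at stand x = 0 (top 126 mm high at rest) with an 8 mm round bar bent into a hook at stand y = +110 mm. It runs forward (stand -x), dips 12 mm into a valley and ends in an upturned tip, 26 mm before the valley's middle and 16 mm above it. Origin in the carriage's foot, not at the hook.
- hook_valley (a point): top of the hook bar in the valley's middle, where the bail's peak rests; stand x = -75 mm, y = +110 mm; 158 mm above the bench with the lever at rest, 182 mm at the highest lift
- cam_axis (a point): point on the lever's level turning axis (which runs along the stand's x), in line with the handle's middle: stand x = -80 mm, y = -50 mm, 85 mm above the bench
- cam_handle: round black lever handle, 16 mm thick (18 at its ends), 70 mm long along the stand's x, sticking out to the front from the lever's end; spins freely on its pin. Origin at its middle, 75 mm from cam_axis: at rest to the right (stand -y) and 13 mm lower, 72 mm above the bench; lever straight up: 75 mm above the axis. Its frame turns as it spins.
- cam_lever (a joint): angle of the cam lever, rad: 0 at rest (pointing to the right, stand -y, 0.18 rad below level), growing as it swings up and on to the left; 1.75 = straight up, highest lift; stop at 2.35, where the lift has dropped again. A return spring pulls it to 0: 1.5 N at the handle at rest, about 4 N when straight up.
- beaker: empty glass beaker, 53 mm wide, 65 mm high, a bystander
- bottle_small: small bottle with a screw cap, 45 mm wide, 90 mm high, standing to the right of the cam lift, a bystander
- timer: small flat bench timer, 52 x 66 x 16 mm, near the front edge of the bench, a bystander
- dish_1: flat round dish, 60 mm wide, 15 mm high, a bystander

How it is judged:
On the way:
1. the basket hangs by its bail on the hook, let go, with the lever still down (distance between basket_eye and hook_valley below 0.014 m and contact force between basket and hook above 0.6 N and contact force between basket and the fingers below 0.05 N and angle between basket's own z axis and vertical below 0.25 rad and value of joint cam_lever below 0.3 rad), for 0.2 s.
At the end, for the whole second after the job is handed in: Fingers hold the handle (over 1 N) with the lever within 0.17 rad of straight up; the basket hangs at rest from the hook alone: bail peak within 14 mm of the hook's valley, tilt under 0.25 rad, underside over 65 mm above the bench, not touched by the robot (value of joint cam_lever between 1.58 and 1.92 rad and contact force between the fingers and cam_handle above 1 N and distance between basket_eye and hook_valley below 0.014 m and height (world z) of basket above 0.065 m and contact force between basket and hook above 0.6 N and contact force between basket and the arm below 0.05 N and contact force between basket and the fingers below 0.05 N and contact force between basket and cam_handle below 0.05 N and angle between basket's own z axis and vertical below 0.25 rad and linear speed of basket below 0.05 m/s); the arm keeps its last pose, push and grip.
It fails at once if a bystander (beaker, bottle, timer or dish) is shifted by more than 3 cm (distance of any of beaker, bottle_small, timer, dish_1 from where it was at the start of the episode above 0.03 m).
It also fails if it takes over 61 s, if anything falls off the work surface, if the arm or the gripper's body presses on something with over 40 N, if the wrist force passes 120 N, or if a joint passes its speed limit or range.

## Robot

A 7-joint arm with a two-finger parallel gripper is mounted at the origin on a cart in front of the work surface, level with it; the furniture and walls round the work are solid. World frame = base frame: x ahead of the robot, y to its left, z up, the work surface at z = 0. Lengths are in m, angles in rad, forces in N, time in s.
With the tool pointing down it reaches from about 0.35 to 0.775 m from the base axis. Payload 3.1 kg.
Tool frame: the origin (TCP) lies at the very end of the fingers, on their centre line; the grasp point (between the pads) lies env.grip_depth behind it (env.grip_depth is the distance from the TCP to the grasp point, in m); x points along the fingers, z is the direction in which the jaws open and shut, and the axes are right-handed (so a half turn about x gives the same grasp; the last joint's range is limited). The gripper opens to 85 mm and grips with 20 to 120 N. Pads are 22 mm wide; open, the fingers measure 114 mm over their backs; the gripper's body (76 mm by 85 mm) begins 54 mm behind the grasp point. The pads swing forward as they close: fully open they stand 13 mm farther back than shut.
Start: joints at [-1.176, 0.311, 0.014, 1.512, -0.004, 1.319, -0.027], TCP at [0.233, 0.498, 0.231] pointing down, gripper open.
Joint ranges: [-2.7, 2.7], [-0.3, 1.91], [-1.27, 1.3], [0.12, 2.57], [-1.44, 4.58], [0.2, 2.03], [-3.05, 3.05]. Speed limits (rad/s): [2.79, 2.79, 3.14, 3.14, 3.14, 3.14, 3.14].

## Interface

Orientations are given as a rotation vector (axis times angle).
In Python, from workcell import env gives the robot as it stands. The module is installed in compiled form; this text tells all that it offers.
- The arm moves only by the tool carry_out, never from a script. Its argument "commands" is a list of rows, each a list of 4 numbers: the shift along the tool's x, y, z in mm, then the turn about the tool's x in rad. A call has exactly 10 rows; each row shifts and turns the commanded pose from where the row before left it, along the tool's axes as they then stand; what a row does not reach is not made up. A row lasts 1/8 s, in which the tool goes at most 62.5 mm and 10.7 degrees, less where a joint would pass 70% of its speed; a pose out of reach is approached as far as the arm can. A call is refused whole if a number of a shift passes 62.5 or a number of a turn 0.188, either way. A call with a gripper value outside its range is refused whole. "claw" is the opening, from 0 (shut) to 1 (fully open), set as the call begins (left out, the last holds). The fingers move at their own pace and stop on an object; "grip_force" is the grip in N (left out, the last holds). Time passes only in rows, so rows that do not move let the fingers close, or fill a call up. It gives the time, the measured TCP pose, the force and the opening at its end, in the units of the state.
- env.sense(): the state, without advancing time (a new reading comes with each control period).
- env.read_camera(name): name is "scene" or "top" or "wrist"; returns a dict with "color" (400x640x3 uint8, red, green, blue), "range_z" (400x640 float32, m along the optical axis (not along the pixel's ray), 0 where there is no reading), "fx", "fy", "cx", "cy" (pixels), "k1" (the pictures are not rectified: a ray, as slopes to the right and down, at radius r is drawn at 1 + k1 r^2 times it, then the intrinsics apply), "rvec" (rotation vector, rad) and "tvec" (3), from world to camera coordinates, as OpenCV has them. Camera axes: x right, y down, z forward; pixel columns grow to the right and rows downward; lengths in m; the calibration is good to about 2 mm. A picture is of the moment at which its call begins.
- env.hand_in(): hands the job in, once; it reports no verdict.
The state is a dict: "t": time; "joint_positions": joint angles; "qd": joint speeds; "effort": joint torques, N m; "ee_pos": TCP position; "eef_rot": TCP orientation; "ft_force": force on the tool from outside, world axes, zero at the start; "moment": the same for the moment, N m; "width": opening from 0.0 (shut) to 1.0 (fully open).
Only numpy, scipy, OpenCV 4.12 (cv2) and the standard library are available. Lean on these libraries where they do the work, as an engineer would, in place of code of your own. Each camera call takes 0.05 s, during which the arm holds its last target. There are 200 camera calls.

## Working session

There is one attempt and no reset: what is moved stays moved. The work goes in short steps, Python scripts to look and compute and a tool call to move; the robot and the scene stay as the last step left them, time stands still between calls to the robot, and variables do not carry over. Pictures are saved under pics/ and viewed, about 8 in all and at most 12, crops included, and the job is handed in when it is done.

Besides the shell and the picture viewer there is one more tool, called after "Emit:" as name(argument=value, ...), one argument or row to a line, values as JSON. carry_out: Moves the arm, as the interface text tells. Its arguments: {"type":"object","properties":{"commands":{"type":"array","items":{"type":"array","items":{"type":"number"}}},"claw":{"type":"number"},"grip_force":{"type":"number"}},"required":["commands"]}

```bash
mkdir -p pics; cat > h.py <<'E'
import numpy as np, cv2
from workcell import env
def cloud(im):
    h,w=im["range_z"].shape
    K=np.array([[im["fx"],0,im["cx"]],[0,im["fy"],im["cy"]],[0,0,1.]])
    v,u=np.mgrid[:h,:w]
    p=np.stack([u,v],-1).reshape(-1,1,2).astype(np.float64)
    n=cv2.undistortPoints(p,K,np.array([im["k1"],0,0,0.])).reshape(h,w,2)
    z=im["range_z"]; c=np.dstack([n*z[...,None],z])
    R=cv2.Rodrigues(np.array(im["rvec"],float))[0]
    W=(c-np.array(im["tvec"]).reshape(3))@R
    W[z==0]=np.nan
    return W
def save(im,name,crop=None,s=1):
    c=im["color"][...,::-1]
    if crop: c=c[crop[1]:crop[3],crop[0]:crop[2]]
    cv2.imwrite("pics/"+name,cv2.resize(c,None,fx=s,fy=s))
E
python3 - <<'E'
from h import *
for n in("scene","top"):
    im=env.read_camera(n); save(im,n+"0.png",s=1.25); np.savez(n+"0.npz",W=cloud(im),c=im["color"])
    R=cv2.Rodrigues(np.array(im["rvec"],float))[0]; print(n,-R.T@np.array(im["tvec"]).reshape(3),R[2])
print(env.sense(),env.grip_depth)
E
```

```text
scene [-0.14584966 -0.71878228  1.0054884 ] [ 0.51416151  0.53568708 -0.66983378]
top [ 0.31063726 -0.04838896  1.33166551] [ 0.18220552  0.00115396 -0.98325979]
{'t': 0.1, 'joint_positions': array([-1.17571856,  0.31164596,  0.01398056,  1.51288044, -0.00442205,
        1.31920504, -0.02719558]), 'qd': array([ 1.50466141e-03, -1.70322210e-03,  9.24338334e-04, -4.20446912e-03,
       -2.08058481e-04, -1.80712402e-05,  4.66171346e-04]), 'effort': array([ 4.14358701e-04, -3.80851364e+01,  1.46722491e-01, -2.31241089e+01,
        1.24117197e-02,  8.13002611e-03, -1.69697250e-05]), 'ee_pos': array([0.2323624 , 0.49779058, 0.23033609]), 'eef_rot': array([-0.88300341,  1.38648852,  0.8810571 ]), 'ft_force': array([-2.67651599e-04,  1.01631670e-01, -1.35497357e+00]), 'moment': array([ 0.01733243, -0.01240132, -0.03071909]), 'width': 1.0000909988390436} 0.0187
```

View pics/scene0.png

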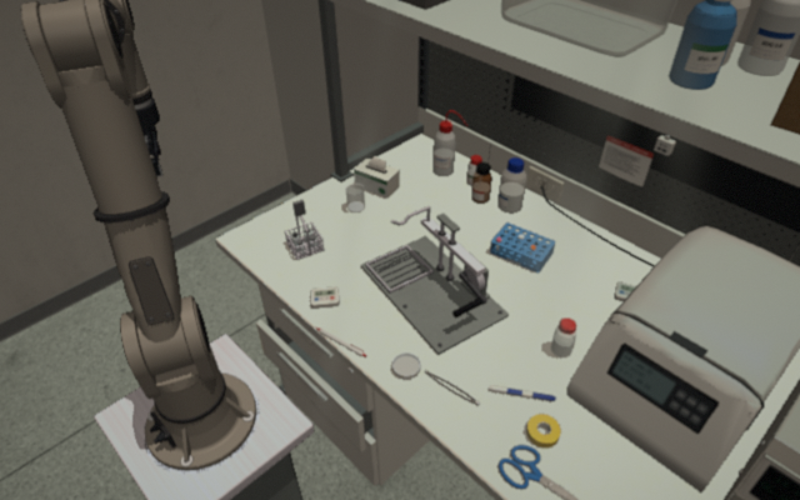

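View pics/top0.png

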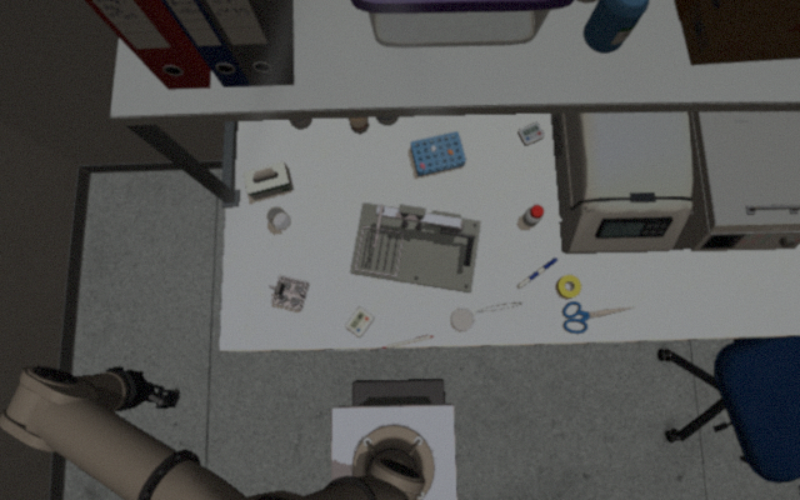

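The scene view shows the basket at (303,238) with its tab at (299,208), the hook tip at about (395,220), the black handle at (468,303) and the bottle at (565,337). In the top view the basket is at (290,293), the stand plate spans (350–480, 203–290), and the timer and dish are at (360,320) and (462,320).

```bash
python3 - <<'E'
from h import *
A=[np.load(n+"0.npz") for n in("scene","top")]
S,T=A[0]["W"],A[1]["W"]
def box(W,u0,v0,u1,v1,z0,z1,name,rect=True):
    P=W[int(v0/1.25):int(v1/1.25),int(u0/1.25):int(u1/1.25)].reshape(-1,3); P=P[np.isfinite(P).all(1)]
    P=P[(P[:,2]>z0)&(P[:,2]<z1)]
    if len(P)<3: print(name,len(P));return P
    print(name,len(P),"mean",P.mean(0).round(3),"min",P.min(0).round(3),"max",P.max(0).round(3), [np.round(x,3) for x in cv2.minAreaRect((P[:,:2]*1).astype(np.float32))])
    return P
box(T,330,180,500,310,.006,.014,"plate T")
box(S,350,220,520,360,.006,.014,"plate S")
box(T,260,260,320,320,.025,.055,"rim T"); box(S,270,190,335,265,.025,.055,"rim S")
box(T,250,260,320,320,.112,.16,"tab T"); box(S,270,190,335,265,.112,.16,"tab S")
box(T,330,180,500,310,.14,.2,"hook T"); P=box(S,380,195,445,235,.14,.2,"hook S")
print(P[::max(1,len(P)//25)].round(3))
box(T,455,225,485,275,.05,.1,"handle T"); P=box(S,440,285,500,325,.055,.1,"handle S")
for n,W,b in(("beaker",S,(340,180,372,215)),("bottle",S,(545,310,585,362)),("timer",T,(340,300,380,340)),("dish",T,(445,300,478,335)),("bottleT",T,(515,200,550,230)),("beakerT",T,(260,200,300,235))): box(W,*b,.008,.12,n)
E
```

```text
plate T 3696 mean [ 0.554 -0.069  0.009] min [ 0.394 -0.299  0.006] max [0.746 0.147 0.014] [array([ 0.573, -0.077]), array([0.445, 0.352]), np.float64(89.204)]
plate S 4520 mean [ 0.554 -0.087  0.01 ] min [ 0.317 -0.253  0.006] max [0.914 0.217 0.014] [array([ 0.603, -0.08 ]), array([0.461, 0.42 ]), np.float64(45.421)]
rim T 231 mean [0.447 0.262 0.036] min [0.404 0.217 0.025] max [0.493 0.311 0.054] [array([0.449, 0.263]), array([0.081, 0.076]), np.float64(75.155)]
rim S 269 mean [0.447 0.264 0.036] min [0.404 0.221 0.025] max [0.495 0.315 0.054] [array([0.449, 0.264]), array([0.087, 0.077]), np.float64(74.245)]
tab T 57 mean [0.449 0.263 0.138] min [0.436 0.256 0.113] max [0.464 0.272 0.151] [array([0.449, 0.264]), array([0.011, 0.028]), np.float64(74.414)]
tab S 99 mean [0.447 0.263 0.132] min [0.434 0.254 0.112] max [0.461 0.273 0.15 ] [array([0.448, 0.263]), array([0.015, 0.027]), np.float64(76.434)]
hook T 228 mean [ 0.613 -0.031  0.171] min [ 0.539 -0.092  0.142] max [0.643 0.033 0.18 ] [array([ 0.61 , -0.013]), array([0.076, 0.154]), np.float64(31.746)]
hook S 178 mean [ 0.6
[... 1326 characters left out ...]
0.12 ] [array([ 0.611, -0.43 ]), array([0.129, 0.044]), np.float64(57.229)]
timer 315 mean [0.369 0.08  0.015] min [0.333 0.043 0.008] max [0.408 0.116 0.023] [array([0.369, 0.081]), array([0.052, 0.066]), np.float64(52.225)]
dish 267 mean [ 0.37  -0.19   0.014] min [ 0.34  -0.229  0.008] max [ 0.399 -0.161  0.021] [array([ 0.369, -0.192]), array([0.064, 0.059]), np.float64(78.397)]
bottleT 218 mean [ 0.635 -0.383  0.065] min [ 0.618 -0.408  0.009] max [ 0.659 -0.367  0.095] [array([ 0.639, -0.386]), array([0.042, 0.04 ]), np.float64(10.934)]
beakerT 192 mean [0.653 0.298 0.04 ] min [0.626 0.271 0.009] max [0.677 0.323 0.069] [array([0.651, 0.297]), array([0.052, 0.05 ]), np.float64(85.558)]
```

```bash
cat >> h.py <<'E'
from scipy.optimize import minimize
def tool():
    s=env.sense(); R=cv2.Rodrigues(np.array(s["eef_rot"]))[0]; return s,R,np.array(s["ee_pos"])
E
python3 - <<'E'
from h import *
A=[np.load(n+"0.npz") for n in("scene","top")]
P=np.vstack([a["W"].reshape(-1,3) for a in A]); C=np.vstack([a["c"].reshape(-1,3) for a in A]).astype(int)
m=np.isfinite(P).all(1)
m&=(P[:,0]>.40)&(P[:,0]<.70)&(P[:,1]>-.29)&(P[:,1]<.16)
P,C=P[m],C[m]
pl=(P[:,2]>.004)&(P[:,2]<.03)&(C.max(1)<130)
Q=P[pl]
best=None
for y in np.radians(np.arange(-22,-4,.25)):
    R=np.array([[np.cos(y),-np.sin(y)],[np.sin(y),np.cos(y)]])
    L=Q[:,:2]@R; lo,hi=np.percentile(L,.8,0),np.percentile(L,99.2,0); a=np.prod(hi-lo)
    if best is None or a<best[0]: best=(a,y,R,lo,hi)
a,y,R,lo,hi=best
print(len(Q),"yaw",np.degrees(y),"size",hi-lo)
o=(lo+hi)/2-np.array([-.055,.015]); print("origin",R@o)
def st(p): return R@(o+np.array(p))
for n,p in(("valley",(-.075,.11)),("axis",(-.08,-.05)),("handle rest",(-.08,-.05-.0739)),("tip",(-.101,.11))): print(n,st(p).round(4))
L=P[:,:2]@R-o
h=(P[:,2]>.145)&(L[:,1]>.09)&(L[:,1]<.13)&(L[:,0]>-.12)&(L[:,0]<-.01)
H=np.c_[L,P[:,2]][h]; H=H[np.argsort(H[:,0])]
for i in np.arange(-.12,0,.01):
    s=H[(H[:,0]>=i)&(H[:,0]<i+.01)]
    if len(s): print(round(i,3),len(s),"y",np.median(s[:,1]).round(4),"zmax",np.percentile(s[:,2],90).round(4))
d=(C.max(1)<45)&(P[:,2]>.05)&(P[:,2]<.1)&(L[:,1]<-.09)&(L[:,0]<-.04)
print("handle st", np.c_[L,P[:,2]][d].mean(0).round(4),np.percentile(np.c_[L,P[:,2]][d],[5,95],axis=0).round(3),d.sum())
s,Rt,p=tool(); print("tool R\n",Rt.round(3),p)
for n,t in(("tab",[.4485,.2633,.1173]),):
    print(n,(Rt.T@(np.array(t)-p)*1000).round(1))
E
```

```text
9381 yaw -10.75 size [0.19439377 0.32197619]
origin [ 0.61704782 -0.09883399]
valley [0.5639 0.0232]
axis [ 0.5291 -0.133 ]
handle rest [ 0.5153 -0.2056]
tip [0.5383 0.0281]
-0.11 6 y 0.1119 zmax 0.1735
-0.1 17 y 0.112 zmax 0.1735
-0.09 16 y 0.1108 zmax 0.1655
-0.08 15 y 0.1116 zmax 0.1586
-0.07 22 y 0.1116 zmax 0.1637
-0.06 22 y 0.1127 zmax 0.1696
-0.05 16 y 0.1127 zmax 0.1704
-0.04 13 y 0.1123 zmax 0.1703
-0.03 15 y 0.1119 zmax 0.1707
-0.02 14 y 0.1108 zmax 0.1724
handle st [-0.0682 -0.1228  0.0761] [[-0.093 -0.129  0.071]
 [-0.044 -0.115  0.081]] 165
tool R
 [[-0.001 -0.906  0.423]
 [-0.002  0.423  0.906]
 [-1.    -0.    -0.002]] [0.2323624  0.49779058 0.23033609]
tab [ 113.3 -295.  -120.8]
```

Emit:
carry_out(
  commands=[
    [2, -20, -8, 0],
    [4, -35, -14.5, 0],
    [4, -37, -15, 0],
    [4, -37, -15, 0],
    [4, -37, -15, 0],
    [4, -37, -15, 0],
    [4, -37, -15, 0],
    [4, -35, -14.3, 0],
    [0, -20, -9, 0],
    [0, 0, 0, -0.183],
  ],
  claw=1,
)

```text
t: 1.35
ee_pos: [0.4503, 0.2612, 0.2007]
eef_rot: [-1.022, 1.32, 1.019]
ft_force: [-0.5, 0.2, -0.3]
width: 1.002
```

```bash
python3 - <<'E'
from h import *
im=env.read_camera("wrist"); W=cloud(im); save(im,"w1.png")
s,R,p=tool(); print(s["t"],p,R.round(3).tolist(),s["ft_force"])
q=W.reshape(-1,3); q=q[np.isfinite(q).all(1)]
t=q[(q[:,2]>.125)&(q[:,2]<.16)&(np.hypot(q[:,0]-.4485,q[:,1]-.2633)<.03)]
r=q[(q[:,2]>.03)&(q[:,2]<.05)&(np.hypot(q[:,0]-.4485,q[:,1]-.2633)<.06)]
for n,g in(("tab",t),("rim",r)):
    print(n,len(g)); 
    if len(g)>5: print(g.mean(0),[np.round(x,4) for x in cv2.minAreaRect(g[:,:2].astype(np.float32))])
print((R.T@(np.array([.4485,.2633,.1173])-p)*1000).round(1))
E
```

```text
1.4 [0.44935754 0.26260618 0.20073172] [[-0.001, -0.97, 0.245], [-0.001, 0.245, 0.97], [-1.0, 0.0, -0.001]] [-1.18611277  1.0451899  -0.04541805]
tab 640
[0.44658073 0.26722084 0.14565502] [array([0.4493, 0.2667]), array([0.01  , 0.0272]), np.float64(74.648)]
rim 1973
[0.44374525 0.26853214 0.03878848] [array([0.4499, 0.2665]), array([0.0806, 0.0776]), np.float64(74.4748)]
[83.4  1.   0.6]
```

View pics/w1.png

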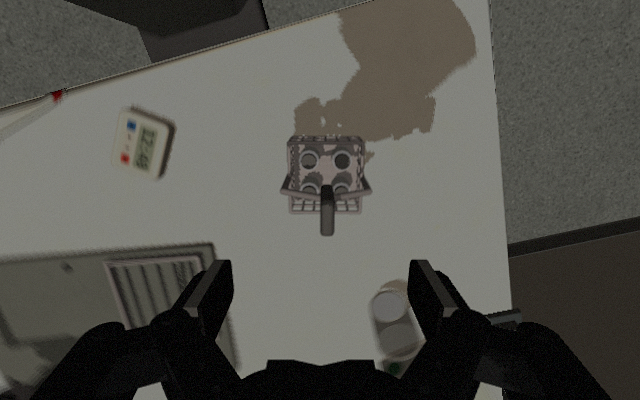

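The wrist view shows the tab upright at (327,210), roughly centred between the fingers. The tab centre is at about (0.449, 0.265), so I need a shift of only 2 mm before going down.

Emit:
carry_out(
  commands=[
    [0, 0.5, 2.2, 0.02],
    [8, 0, 0, 0],
    [14, 0, 0, 0],
    [16, 0, 0, 0],
    [16, 0, 0, 0],
    [14, 0, 0, 0],
    [10, 0, 0, 0],
    [4, 0, 0, 0],
    [0, 0, 0, 0],
    [0, 0, 0, 0],
  ],
)

```text
t: 2.65
ee_pos: [0.4494, 0.2667, 0.1199]
eef_rot: [-1.005, 1.325, 1.005]
ft_force: [0.7, 0.1, -0.2]
width: 0.999
```

Emit:
carry_out(
  commands=[
    [0, 0, 0, 0],
    [0, 0, 0, 0],
    [0, 0, 0, 0],
    [0, 0, 0, 0],
    [0, 0, 0, 0],
    [0, 0, 0, 0],
    [0, 0, 0, 0],
    [0, 0, 0, 0],
    [0, 0, 0, 0],
    [0, 0, 0, 0],
  ],
  claw=0,
  grip_force=50,
)

```text
t: 3.9
ee_pos: [0.449, 0.2663, 0.1194]
eef_rot: [-1.005, 1.326, 1.005]
ft_force: [-0.4, -1.6, 1.3]
width: 0.111
```

Emit:
carry_out(
  commands=[
    [-6, 0, 0, 0],
    [-12, 0, 0, 0],
    [-14, 0, 0, 0],
    [-14, 0, 0, 0],
    [-14, 0, 0, 0],
    [-14, 0, 0, 0],
    [-10, 0, 0, 0],
    [-4, 0, 0, 0],
    [0, 0, 0, -0.04],
    [0, 0, 0, -0.045],
  ],
)

```text
t: 5.15
ee_pos: [0.4486, 0.2662, 0.207]
eef_rot: [-1.07, 1.293, 1.07]
ft_force: [-0.4, -0.1, -2.0]
width: 0.109
```

Emit:
carry_out(
  commands=[
    [0, -5, -10, 0],
    [0, -10, -20, 0],
    [0, -12, -26, 0],
    [0, -12, -28, 0],
    [0, -13, -30, 0],
    [0, -13, -30, 0],
    [0, -13, -30, 0],
    [0, -10, -22, 0],
    [0, -7, -14, 0],
    [0, -3, -6, 0],
  ],
)

```text
t: 6.4
ee_pos: [0.5047, 0.0347, 0.2072]
eef_rot: [-1.068, 1.294, 1.068]
ft_force: [0.1, 0.2, -1.4]
width: 0.108
```

```bash
python3 - <<'E'
from h import *
s,R,p=tool(); print(s["t"],p,R.round(4).tolist(),s["ft_force"],s["width"])
V=np.array([.5621,.0251,.158])
print("tool shift to valley xy",(R.T@(V-p)*1000).round(1))
im=env.read_camera("scene"); save(im,"s2.png",(260,110,440,250),4); W=cloud(im)
q=W[110:250,260:440].reshape(-1,3);q=q[np.isfinite(q).all(1)]
g=q[(q[:,2]>.1)&(q[:,2]<.137)&(np.hypot(q[:,0]-p[0],q[:,1]-p[1])<.065)]
print(len(g),g.mean(0),np.percentile(g,[2,98],axis=0).round(3),[np.round(x,4) for x in cv2.minAreaRect(g[:,:2].astype(np.float32))])
E
```

```text
6.4 [0.50474234 0.03470881 0.20722556] [[-0.0002, -0.9819, 0.1895], [-0.0002, 0.1895, 0.9819], [-1.0, 0.0002, -0.0002]] [ 0.12933486  0.24713918 -1.42455756] 0.1084591578305436
tool shift to valley xy [ 49.2 -58.1   1.4]
512 [0.50056402 0.03101675 0.11793817] [[ 0.463 -0.007  0.101]
 [ 0.542  0.076  0.131]] [array([0.5038, 0.0342]), array([0.0849, 0.0769]), np.float64(80.2071)]
```

View pics/s2.png

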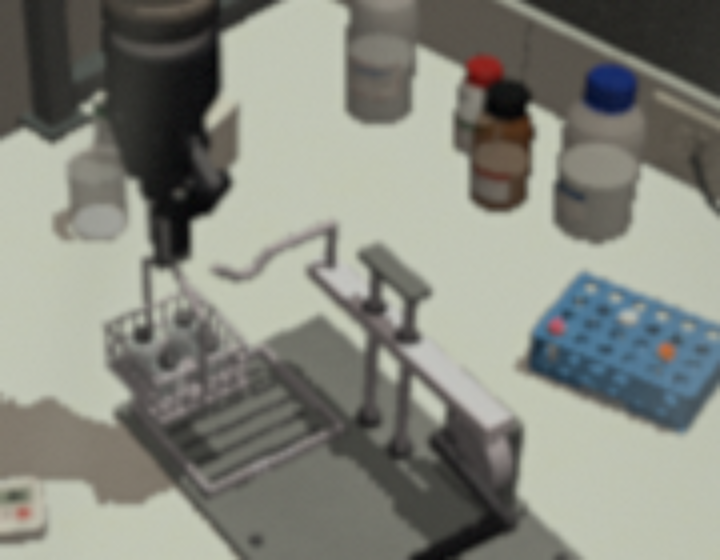

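The basket hangs level from the gripper in front of the hook tip at (215,270), and the bail peak is above the tip. I'll thread it on and check before lowering.

Emit:
carry_out(
  commands=[
    [0, -3, 0.4, 0],
    [0, -6, 1, 0],
    [0, -8, 0, 0],
    [0, -8, 0, 0],
    [0, -8, 0, 0],
    [0, -8, 0, 0],
    [0, -8, 0, 0],
    [0, -6, 0, 0],
    [0, -3, 0, 0],
    [0, 0, 0, 0],
  ],
)

```text
t: 7.7
ee_pos: [0.5619, 0.0263, 0.2072]
eef_rot: [-1.069, 1.293, 1.069]
ft_force: [-0.2, -0.2, -2.0]
width: 0.109
```

Emit:
carry_out(
  commands=[
    [2, 0, 0, 0],
    [4, 0, 0, 0],
    [5, 0, 0, 0],
    [5, 0, 0, 0],
    [5, 0, 0, 0],
    [4, 0, 0, 0],
    [3, 0, 0, 0],
    [2, 0, 0, 0],
    [1, 0, 0, 0],
    [0, 0, 0, 0],
  ],
)

```text
t: 8.95
ee_pos: [0.5644, 0.0262, 0.1784]
eef_rot: [-1.072, 1.287, 1.065]
ft_force: [3.8, 0.3, 6.0]
width: 0.108
```

```bash
python3 - <<'E'
from h import *
s,R,p=tool(); print(s["t"],p,s["ft_force"],s["width"])
V=np.array([.5621,.0251,.158])
print("tool shift to valley xy",(R.T@(V-p)*1000).round(1))
im=env.read_camera("scene"); save(im,"s3.png",(280,130,420,240),5)
E
```

```text
8.95 [0.56443297 0.02622449 0.17841487] [3.75624608 0.29742133 5.96540645] 0.1083814202439938
tool shift to valley xy [20.4  2.2 -1.6]
```

View pics/s3.png

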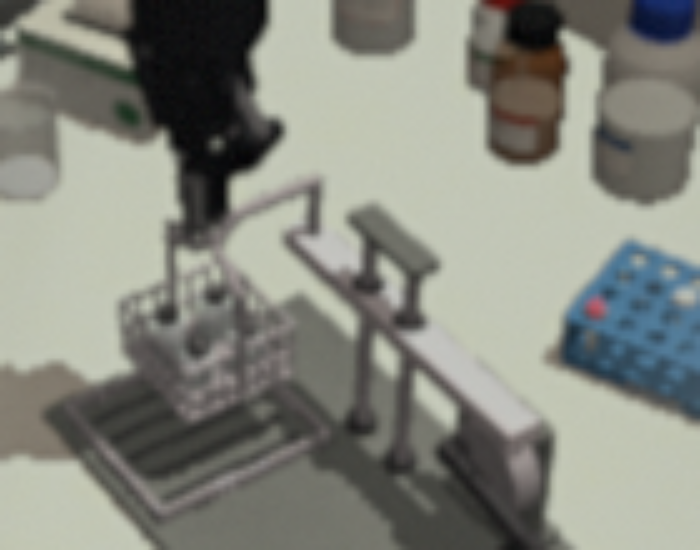

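The bail is on the hook at about (215,235). The contact forces (6 N up, 3.8 N forward) show it resting on the tip-side slope, so I'll ease it 4 mm forward before letting go.

Emit:
carry_out(
  commands=[
    [-1, -2, 0, 0],
    [0, -2, 0, 0],
    [0, -1, 0, 0],
    [0, 0, 0, 0],
    [1, 0, 0, 0],
    [1, 0, 0, 0],
    [0, 0, 0, 0],
    [0, 0, 0, 0],
    [0, 0, 0, 0],
    [0, 0, 0, 0],
  ],
)

```text
t: 10.25
ee_pos: [0.5661, 0.0259, 0.177]
eef_rot: [-1.068, 1.292, 1.071]
ft_force: [-3.8, 0.8, 12.4]
width: 0.109
```

Emit:
carry_out(
  commands=[
    [-1, 1, 0, 0],
    [-0.5, 0.5, 0, 0],
    [0, 0, 0, 0],
    [0, 0, 0, 0],
    [0, 0, 0, 0],
    [0, 0, 0, 0],
    [0, 0, 0, 0],
    [0, 0, 0, 0],
    [0, 0, 0, 0],
    [0, 0, 0, 0],
  ],
)

```text
t: 11.5
ee_pos: [0.5658, 0.0259, 0.1774]
eef_rot: [-1.069, 1.291, 1.069]
ft_force: [0.9, -0.3, 5.4]
width: 0.104
```

Emit:
carry_out(
  commands=[
    [0, 0, 0, 0],
    [0, 0, 0, 0],
    [0, 0, 0, 0],
    [0, 0, 0, 0],
    [0, 0, 0, 0],
    [0, 0, 0, 0],
    [0, 0, 0, 0],
    [0, 0, 0, 0],
    [0, 0, 0, 0],
    [0, 0, 0, 0],
  ],
  claw=1,
)

```text
t: 12.75
ee_pos: [0.5654, 0.0257, 0.1768]
eef_rot: [-1.069, 1.293, 1.069]
ft_force: [-0.3, 0.2, -0.4]
width: 0.996
```

```bash
python3 - <<'E'
from h import *
s,R,p=tool(); print(s["t"],p,s["ft_force"],s["width"])
im=env.read_camera("scene"); save(im,"s4.png",(280,130,420,240),5)
E
```

```text
12.75 [0.56537236 0.0256643  0.17682379] [-0.31244315  0.16346414 -0.36437014] 0.9963172545120957
```

View pics/s4.png

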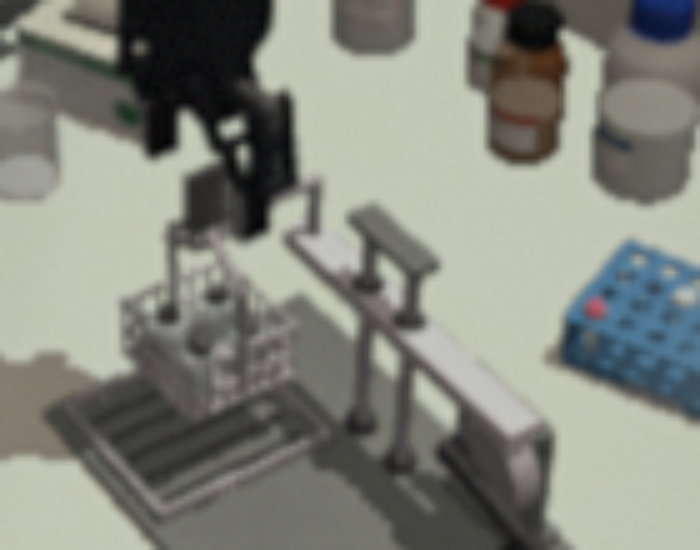

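The basket hangs on the hook, released, with the tab clear between the open fingers at (205,195). Next I retreat straight up and move above the handle.

Emit:
carry_out(
  commands=[
    [-4, 0, 0, 0],
    [-8, 0, 0, 0],
    [-12, 0, 0, 0],
    [-12, 0, 0, 0],
    [-12, 0, 0, 0],
    [-12, 0, 0, 0],
    [-8, 0, 0, 0],
    [-4, 0, 0, 0],
    [0, 0, 0, 0],
    [0, 0, 0, 0],
  ],
)

```text
t: 14.05
ee_pos: [0.565, 0.0257, 0.2483]
eef_rot: [-1.069, 1.293, 1.07]
ft_force: [0.4, -0.2, 0.7]
width: 1.001
```

Emit:
carry_out(
  commands=[
    [0, 1, -10, 0],
    [0, 1, -20, 0],
    [0, 1, -26, 0],
    [0, 1, -30, 0],
    [0, 1, -32, 0],
    [0, 2, -32, 0],
    [0, 1, -30, 0],
    [0, 1, -28, 0],
    [0, 1, -18, 0],
    [0, 1, -8, 0],
  ],
)

```text
t: 15.3
ee_pos: [0.5098, -0.2039, 0.2489]
eef_rot: [-1.067, 1.294, 1.067]
ft_force: [-0.5, -0.2, -0.1]
width: 1.002
```

Emit:
carry_out(
  commands=[
    [4, 0, 0, 0],
    [8, 0, 0, 0],
    [14, 0, 0, 0],
    [16, 0, 0, 0],
    [16, 0, 0, 0],
    [14, 0, 0, 0],
    [10, 0, 0, 0],
    [6, 0, 0, 0],
    [0, 0, 0, 0],
    [0, 0, 0, 0],
  ],
)

```text
t: 16.55
ee_pos: [0.5111, -0.2023, 0.1613]
eef_rot: [-1.07, 1.292, 1.068]
ft_force: [0.7, 0.2, -0.2]
width: 0.999
```

```bash
python3 - <<'E'
from h import *
s,R,p=tool(); print(s["t"],p,R.round(3).tolist(),s["ft_force"],s["width"])
im=env.read_camera("wrist"); save(im,"w5.png"); W=cloud(im); C=im["color"].astype(int).max(2)
m=(C<60)&(W[...,2]>.06)&(W[...,2]<.1)&(np.hypot(W[...,0]-.515,W[...,1]+.203)<.06)
g=W[m]; print(len(g),g.mean(0) if len(g) else '')
L=(g-p)@R*1000
print("tool-frame pct",np.percentile(L,[3,50,97],axis=0).round(1))
v,u=np.nonzero(m); print(u.mean(),v.mean())
E
```

```text
16.55 [ 0.5110655  -0.20233848  0.16134702] [[0.001, -0.982, 0.188], [-0.0, 0.188, 0.982], [-1.0, -0.001, -0.0]] [ 0.66245803  0.22737263 -0.23452074] 0.9991793108014555
1583 [ 0.53425491 -0.2059994   0.07817872]
tool-frame pct [[ 80.5 -59.1  -6.6]
 [ 82.5 -22.1   1.1]
 [ 89.    7.7   8.3]]
320.5837018319646 232.8389134554643
```

View pics/w5.png

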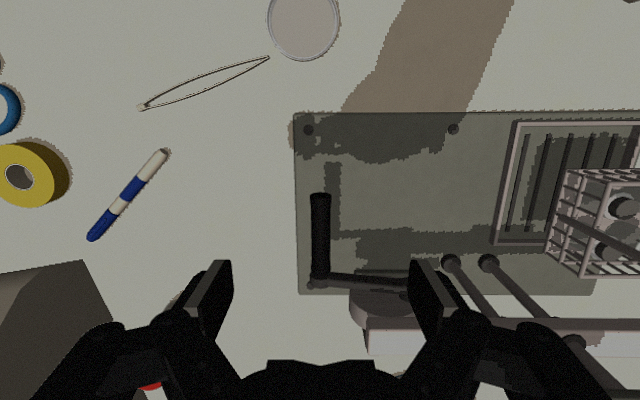

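The wrist view shows the black handle vertical from (320,193) to (320,278), centred between the fingers. The lever arm is at its back end. I'll shift 14 mm toward the back and go down.

Emit:
carry_out(
  commands=[
    [4, -7, 1, 0],
    [10, -7, 0, 0],
    [15, 0, 0, 0],
    [16, 0, 0, 0],
    [16, 0, 0, 0],
    [16, 0, 0, 0],
    [14, 0, 0, 0],
    [10, 0, 0, 0],
    [5, 0, 0, 0],
    [1.5, 0, 0, 0],
  ],
)

```text
t: 17.85
ee_pos: [0.5247, -0.2038, 0.0532]
eef_rot: [-1.069, 1.292, 1.069]
ft_force: [0.1, 0.1, -0.0]
width: 0.999
```

Emit:
carry_out(
  commands=[
    [0, 0, 0, 0],
    [0, 0, 0, 0],
    [0, 0, 0, 0],
    [0, 0, 0, 0],
    [0, 0, 0, 0],
    [0, 0, 0, 0],
    [0, 0, 0, 0],
    [0, 0, 0, 0],
    [0, 0, 0, 0],
    [0, 0, 0, 0],
  ],
  claw=0,
  grip_force=60,
)

```text
t: 19.1
ee_pos: [0.5245, -0.2046, 0.0535]
eef_rot: [-1.07, 1.293, 1.068]
ft_force: [-1.2, -4.3, 3.3]
width: 0.168
```

```bash
python3 - <<'E'
from h import *
s,R,p=tool(); print(s["t"],p,R.round(3).tolist(),s["ft_force"],s["width"])
# arc in stand (y,z): pos=axis+75*(-cos(a),sin(a)), a=-0.18..1.57
a=np.linspace(np.arcsin(-13/75),np.pi/2,41); q=75*np.c_[-np.cos(a),np.sin(a)]
d=np.diff(q,axis=0); print((np.c_[-d[:,1],d[:,0]]).round(1).tolist(), (q[-1]-q[0]))
E
```

```text
19.1 [ 0.52450696 -0.20464373  0.05354124] [[0.0, -0.982, 0.188], [-0.001, 0.188, 0.982], [-1.0, -0.0, -0.001]] [-1.17070394 -4.28490917  3.29713788] 0.16832423889603632
[[-3.2, -0.5], [-3.3, -0.4], [-3.3, -0.2], [-3.3, -0.1], [-3.3, 0.1], [-3.3, 0.2], [-3.3, 0.4], [-3.2, 0.5], [-3.2, 0.6], [-3.2, 0.8], [-3.1, 0.9], [-3.1, 1.1], [-3.0, 1.2], [-3.0, 1.3], [-2.9, 1.4], [-2.9, 1.6], [-2.8, 1.7], [-2.7, 1.8], [-2.6, 1.9], [-2.6, 2.0], [-2.5, 2.2], [-2.4, 2.3], [-2.3, 2.4], [-2.2, 2.5], [-2.0, 2.6], [-1.9, 2.6], [-1.8, 2.7], [-1.7, 2.8], [-1.6, 2.9], [-1.4, 2.9], [-1.3, 3.0], [-1.2, 3.0], [-1.1, 3.1], [-0.9, 3.1], [-0.8, 3.2], [-0.6, 3.2], [-0.5, 3.2], [-0.4, 3.3], [-0.2, 3.3], [-0.1, 3.3]] [73.86474125 88.        ]
```

The handle is gripped (opening about 14 mm, soft pads). Now I swing it along the 75 mm arc in four calls.

Emit:
carry_out(
  commands=[
    [-3.2, 0, -0.5, 0],
    [-3.3, 0, -0.4, 0],
    [-3.3, 0, -0.2, 0],
    [-3.3, 0, -0.1, 0],
    [-3.3, 0, 0.1, 0],
    [-3.3, 0, 0.2, 0],
    [-3.3, 0, 0.4, 0],
    [-3.2, 0, 0.5, 0],
    [-3.2, 0, 0.6, 0],
    [-3.2, 0, 0.8, 0],
  ],
)

```text
t: 20.35
ee_pos: [0.5246, -0.2036, 0.0853]
eef_rot: [-1.07, 1.294, 1.068]
ft_force: [-0.4, -6.2, -3.0]
width: 0.167
```

Emit:
carry_out(
  commands=[
    [-3.1, 0, 0.9, 0],
    [-3.1, 0, 1.1, 0],
    [-3.0, 0, 1.2, 0],
    [-3.0, 0, 1.3, 0],
    [-2.9, 0, 1.4, 0],
    [-2.9, 0, 1.6, 0],
    [-2.8, 0, 1.7, 0],
    [-2.7, 0, 1.8, 0],
    [-2.6, 0, 1.9, 0],
    [-2.6, 0, 2.0, 0],
  ],
)

```text
t: 21.6
ee_pos: [0.5273, -0.1893, 0.1144]
eef_rot: [-1.07, 1.295, 1.067]
ft_force: [0.2, -5.7, -0.3]
width: 0.166
```

Emit:
carry_out(
  commands=[
    [-2.5, 0, 2.2, 0],
    [-2.4, 0, 2.3, 0],
    [-2.3, 0, 2.4, 0],
    [-2.2, 0, 2.5, 0],
    [-2.0, 0, 2.6, 0],
    [-1.9, 0, 2.6, 0],
    [-1.8, 0, 2.7, 0],
    [-1.7, 0, 2.8, 0],
    [-1.6, 0, 2.9, 0],
    [-1.4, 0, 2.9, 0],
  ],
)

```text
t: 22.85
ee_pos: [0.5321, -0.164, 0.1347]
eef_rot: [-1.07, 1.295, 1.067]
ft_force: [-1.0, -6.2, 1.7]
width: 0.164
```

Emit:
carry_out(
  commands=[
    [-1.3, 0, 3.0, 0],
    [-1.2, 0, 3.0, 0],
    [-1.1, 0, 3.1, 0],
    [-0.9, 0, 3.1, 0],
    [-0.8, 0, 3.2, 0],
    [-0.6, 0, 3.2, 0],
    [-0.5, 0, 3.2, 0],
    [-0.4, 0, 3.3, 0],
    [-0.2, 0, 2.5, 0],
    [-0.1, 0, 2, 0],
  ],
)

```text
t: 24.1
ee_pos: [0.5379, -0.1333, 0.142]
eef_rot: [-1.069, 1.293, 1.069]
ft_force: [-2.3, -4.2, 4.3]
width: 0.161
```

```bash
python3 - <<'E'
from h import *
s,R,p=tool(); print(s["t"],p,s["ft_force"],s["width"])
# handle travel from rest grasp in tool axes
d=R.T@(p-np.array([.52451,-.20464,.05354]))*1000; print("travel",d.round(1))
y=-73.9+d[2]; z=-13-d[0]; print("lever angle ~",np.pi-np.arctan2(z,y)+.175, "r",np.hypot(y,z))
im=env.read_camera("scene"); save(im,"s6.png",(270,110,430,270),3.5); W=cloud(im)
q=W[110:270,270:430].reshape(-1,3);q=q[np.isfinite(q).all(1)]
g=q[(q[:,2]>.1)&(q[:,2]<.135)&(np.hypot(q[:,0]-.565,q[:,1]-.026)<.06)]
t=q[(q[:,2]>.2)&(q[:,2]<.24)&(np.hypot(q[:,0]-.565,q[:,1]-.026)<.04)]
for a in(g,t): print(len(a),a.mean(0).round(3),np.percentile(a,[2,98],axis=0).round(3).tolist())
E
```

```text
24.1 [ 0.53787591 -0.13325178  0.1420272 ] [-2.27933091 -4.17188727  4.34805404] 0.16117615424396753
travel [-88.5   0.3  72.6]
lever angle ~ 1.728807040688579 r 75.507058571735
443 [0.561 0.023 0.114] [[0.523, -0.017, 0.101], [0.603, 0.066, 0.126]]
100 [0.564 0.024 0.218] [[0.551, 0.018, 0.201], [0.578, 0.032, 0.232]]
```

View pics/s6.png

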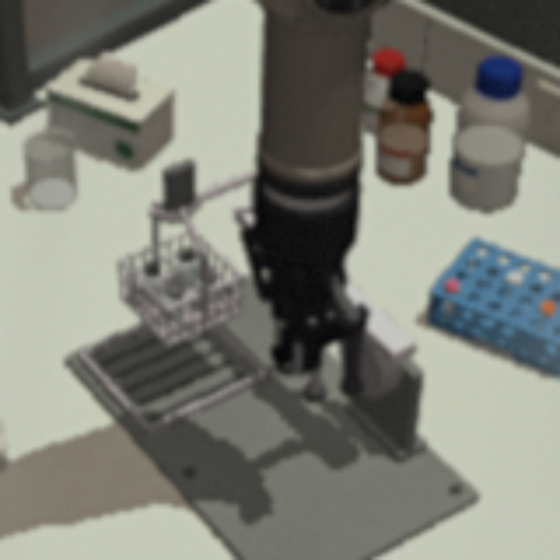

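The basket hangs from the raised hook with its tab at (180,185), clear of the arm, and the gripper is on the handle at (315,375). I'll wait one call so everything settles and I can check for drift.

Emit:
carry_out(
  commands=[
    [0, 0, 0, 0],
    [0, 0, 0, 0],
    [0, 0, 0, 0],
    [0, 0, 0, 0],
    [0, 0, 0, 0],
    [0, 0, 0, 0],
    [0, 0, 0, 0],
    [0, 0, 0, 0],
    [0, 0, 0, 0],
    [0, 0, 0, 0],
  ],
)

```text
t: 25.4
ee_pos: [0.5379, -0.1329, 0.142]
eef_rot: [-1.069, 1.292, 1.07]
ft_force: [-2.8, -3.3, 4.8]
width: 0.159
```

```bash
python3 - <<'E'
from h import *
s,R,p=tool(); print(s["t"],p,s["ft_force"],s["width"])
d=R.T@(p-np.array([.52451,-.20464,.05354]))*1000
y=-73.9+d[2]; z=-13-d[0]; print("lever ~",np.pi-np.arctan2(z,y)+.175)
P=np.load("top0.npz")["W"]; im=env.read_camera("top"); W=cloud(im)
for n,x,yy in(("timer",.369,.081),("dish",.369,-.192),("beaker",.651,.297),("bottle",.637,-.385)):
    r=[]
    for A in(P,W):
        m=(A[...,2]>.008)&(A[...,2]<.12)&(np.hypot(A[...,0]-x,A[...,1]-yy)<.05); r.append(A[m][:,:2].mean(0).round(3) if m.any() else None)
    print(n,r)
E
```

```text
25.4 [ 0.53793089 -0.13294219  0.14201566] [-2.79422441 -3.25510105  4.79728062] 0.15931632257581865
lever ~ 1.7335190952365436
timer [array([0.369, 0.08 ]), array([0.369, 0.08 ])]
dish [array([ 0.37, -0.19]), array([ 0.37 , -0.189])]
beaker [array([0.653, 0.298]), array([0.653, 0.298])]
bottle [array([ 0.635, -0.383]), array([ 0.635, -0.383])]
```

```bash
python3 -c "
from workcell import env
print(env.hand_in()); s=env.sense(); print(s['t'],s['ee_pos'],s['ft_force'],s['width'])"
```

```text
the job is handed in; nothing more can be done
None
the job is handed in; nothing more can be done
```

I hung the basket by its bail on the hook and released it while the lever was still down. I then gripped the lever handle, swung it about 75 mm round its arc to upright, and handed the job in at about 25.4 s with the handle still gripped. The hand-in gives no verdict.

**Last checks before hand-in:**
- **Lever:** the gripper's position puts it at about 1.73 rad (straight up is 1.75), with a handle radius of 75.5 mm against the stated 75.
- **Basket:** the camera shows it hanging level, clear of the arm. The top of its tab was at about 0.232 m, against 0.228 m expected at full lift.
- **Bystanders:** the timer, dish, beaker and bottle were all within 1 mm of where they started.

**What didn't quite match:**
- **Handle position:** its middle appeared about 15 mm further back than stated, so I gripped between the two.
- **Bail on the hook:** it first touched the slope on the tip side, and I moved it about 4 mm before letting go.
- **Grip at the end:** there was a steady force of about 6 N, and the opening had crept from 0.168 to 0.159 since the grasp. I left the grip as it was.

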